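# Free, weigh and rack plaster mould caps

### The arm

A 6-joint arm with a two-finger parallel gripper is mounted at the origin on the work surface. World frame = base frame: x ahead of the robot, y to its left, z up, the work surface at z = 0. Lengths are in mm, angles in rad, forces in N, time in s.
With the tool pointing down it reaches from about 275 to 750 mm from the base axis. Payload 10.2 kg.
Tool frame: the origin (TCP) lies at the centre of the arm's flange, where the gripper is bolted on; the fingertips stand 173 mm ahead of it and the grasp point (between the pads) lies 155 mm ahead of it; z points along the fingers, y is the line along which they close (so a half turn about z gives the same grasp; the last joint's range is limited). The gripper opens to 85 mm and grips with 20 to 120 N. Pads are 22 mm wide; open, the fingers measure 114 mm over their backs; the gripper's body (76 mm by 85 mm) begins 54 mm behind the grasp point. The pads swing forward as they close: fully open they stand 13 mm farther back than shut.
Start: joints at [0.983, 0.313, 1.498, -0, 1.331, -0.223], TCP at [187.314, 490.455, 404.694] pointing down, gripper open.
Joint ranges: [-2.94, 2.94], [-0.97, 2.17], [0.19, 2.56], [-1.23, 4.37], [0.02, 3.11], [-2.88, 2.88]. Speed limits (rad/s): [2.39, 2.39, 3.01, 3.14, 3.14, 3.14].

### API

Orientations are given as a unit quaternion [w, x, y, z].
In Python, from rig import ctrl gives the robot as it stands.
- The arm moves only by the shell command python3 steer.py [OPENING] [FORCE], which reads ROWS from standard input. ROWS is a JSON list of rows, 1 to 8 of them, each of 6 numbers: dx, dy, dz in units of 25 mm, then a rotation vector rx, ry, rz in units of 0.25 rad; each row is the pose to reach, as a shift and turn from the pose commanded when the command began, along the tool's axes at that moment; what a row does not reach only later rows make up. A row lasts 1/10 s, in which the tool goes at most 50 mm and 0.15 rad, less where a joint would pass 70% of its speed; a pose out of reach is approached as far as the arm can. OPENING is the opening from 0.0 (shut) to 1.0 (fully open), set as the command begins (- or left out keeps the last). The fingers move at their own pace and stop on an object; FORCE is the grip in N (left out, the last holds). Time passes only in rows, so rows that do not move let the fingers close. It prints the time, the measured TCP pose, the force, the opening and the grip force at its end. Input that does not fit is refused with a message, and nothing moves.
- ctrl.sense(): the state, without advancing time (a new reading comes with each control period).
- ctrl.capture(name): name is "side" or "top" or "wrist"; returns the picture (480x640x3 uint8, red, green, blue); there is no depth.
- ctrl.calibration(name): a dict with "fx", "fy", "cx", "cy" (pixels), "position" and "attitude" of the camera in the world. Camera axes: x right, y down, z forward; pixel columns grow to the right and rows downward; lengths in mm; the calibration is good to about 2 mm. A picture is of the moment at which its call begins: read the wrist's pose just before it. calibration takes no time and is no camera call; for the wrist camera it gives the pose at the moment of the call.
- ctrl.finish_job(): hands the job in; it is judged then, once.
The state is a dict: "time_s": time; "joints": joint angles; "dq": joint speeds; "tau": joint torques, N m; "eef_pos": TCP position; "ee_rot": TCP orientation; "force": force on the tool from outside, world axes, zero at the start; "wrist_torque": the same for the moment, N m; "grip_width": opening from 0.0 (shut) to 1.0 (fully open); "grip_force": force on a finger pad.
Only numpy, scipy, OpenCV 4.12 (cv2) and the standard library are available. Lean on these libraries where they do the work, as an engineer would, in place of code of your own. Each camera call takes 0.05 s, during which the arm holds its last target. There are 200 camera calls.

### The job

Check the plaster mould caps for dryness, one after the other in the order red band, blue band, black band (one may be missing): rock each cap gently from end to end until it rises free of the jaws of its sprung saddle, without pulling the saddle up, and stand it alone in the centre of the balance pan and let go for a second or two so that it can be read. Then stand it on the wooden drying board; at the end all the caps stand upright on the board without touching one another, the pan is empty, and the bowl, the clay cup and the batten have been left where they are.

Things in the scene. Friction and masses are not known exactly. Their poses are not given: they have to be found in the camera images.
- cap_red: Plaster mould cap, red band and stripes on top, 0.4 kg, may be absent. Block 110 (x) by 70 (y) mm, from 16 to 50 mm up; grip boss on top 44 (x) by 36 (y) mm, from 50 to 92 mm up (50 N grip is safe); two feet 40 mm either side of the middle along x, each 14 (x) by 40 (y) by 16 mm tall. Origin: centre of the feet's underside, z up. Starts in a saddle, x along the row's x.
- cap_blue: The same mould cap with a blue band and stripes; it may be absent. Size, grip boss, feet, origin and axes as cap_red.
- cap_black: The same mould cap with a black band and stripes; it may be absent. Size, grip boss, feet, origin and axes as cap_red.
- row: Dark wooden base, fixed, 150 (x) by 290 (y) mm, 26 mm high, with three green sprung saddles side by side, at y = -90, 0, +90 mm. Origin: centre of its underside, z up. The caps' feet stand on the saddle decks, 45 mm above the origin. Brass jaws, 14 mm tall on the deck, pinch each foot from its two y sides, one jaw of each pair being sprung. Caps need not go back in.
- saddle0 (a joint): Lift of the saddle at y = -90 mm of the row, m: 0 at rest, to 0.012. Its jaws hold each foot by about 11 N of friction, up or down, until that foot is 14 mm above the deck. A cap tilts freely about its y in the jaws: one foot can rise while the other stays. The saddle lifts from about 13 N upward pull, 1 mm per further N: both feet pulled at once (22 N) lift it, one at a time does not.
- saddle1 (a joint): Lift of the sprung saddle at y = 0 mm of the row, in m; it and its jaws behave as saddle0.
- saddle2 (a joint): Lift of the sprung saddle at y = 90 mm of the row, in m; it and its jaws behave as saddle0.
- pan_top (a point): Centre of the round steel pan (150 mm across, 76 mm above the table when empty, marked with a small red dot) of a white balance, 170 by 180 mm, fixed to the table. The point is on the pan's upper face, and sinks with it.
- pan (a joint): How far the pan has sunk, in m: 0 when empty, 20 mm at its stop; spring 500 N/m, so that a cap sinks it by about 6 to 10 mm.
- board: Loose wooden drying board, 180 mm along its x, 300 mm along its y, 18 mm thick, lying on the table. Origin: centre of its underside, z up. The three caps fit side by side along its y, each with its long side along the board's x, 90 mm apart.
- bowl: Yellow plastic bowl, 130 mm across, 60 mm high, standing about, not part of the job. Origin: centre of its underside.
- cast_cup: Grey-brown cast clay cup, 72 mm across, 80 mm high, standing about, not part of the job. Origin: centre of its underside.
- batten: Light wooden batten, 40 by 160 by 30 mm, standing about, not part of the job. Origin: centre of its underside.

How it is judged (in metres and radians):
On the way, in this order (a step that is already met when the one before it is completed fails the run):
1. the cap with the red band stands alone on the pan, within 12 mm of its centre, upright, still and let go, the pan sunk by 4 to 13 mm under it (horizontal distance between cap_red and pan_top below 0.012 m and z of cap_red in the frame of pan_top between -0.004 and 0.004 m and angle between cap_red's own z axis and vertical below 0.06 rad and height (world z) of cap_red between 0.063 and 0.072 m and linear speed of cap_red below 0.02 m/s and contact force between the fingers and cap_red below 0.1 N), for 1 s.
2. the cap with the blue band stands alone on the pan, within 12 mm of its centre, upright, still and let go, the pan sunk by 4 to 13 mm under it (horizontal distance between cap_blue and pan_top below 0.012 m and z of cap_blue in the frame of pan_top between -0.004 and 0.004 m and angle between cap_blue's own z axis and vertical below 0.06 rad and height (world z) of cap_blue between 0.063 and 0.072 m and linear speed of cap_blue below 0.02 m/s and contact force between the fingers and cap_blue below 0.1 N), for 1 s.
3. the cap with the black band stands alone on the pan, within 12 mm of its centre, upright, still and let go, the pan sunk by 4 to 13 mm under it (horizontal distance between cap_black and pan_top below 0.012 m and z of cap_black in the frame of pan_top between -0.004 and 0.004 m and angle between cap_black's own z axis and vertical below 0.06 rad and height (world z) of cap_black between 0.063 and 0.072 m and linear speed of cap_black below 0.02 m/s and contact force between the fingers and cap_black below 0.1 N), for 1 s.
At the end, for the whole second after the job is handed in: Every cap present stands upright (within 0.06 rad), at rest on its feet on the drying board, its centre within 70 mm of the board's centre along x and 130 mm along y, and no cap touches another; the pan is empty (sunk less than 2 mm) (x of cap_red in the frame of board between -0.07 and 0.07 m and y of cap_red in the frame of board between -0.13 and 0.13 m and z of cap_red in the frame of board between 0.013 and 0.023 m and angle between each of cap_red, cap_blue, cap_black's own z axis and vertical below 0.06 rad and linear speed of each of cap_red, cap_blue, cap_black below 0.02 m/s and x of cap_blue in the frame of board between -0.07 and 0.07 m and y of cap_blue in the frame of board between -0.13 and 0.13 m and z of cap_blue in the frame of board between 0.013 and 0.023 m and x of cap_black in the frame of board between -0.07 and 0.07 m and y of cap_black in the frame of board between -0.13 and 0.13 m and z of cap_black in the frame of board between 0.013 and 0.023 m and contact force between cap_red and cap_blue below 0.05 N and contact force between each of cap_red, cap_blue and cap_black below 0.05 N and value of joint pan below 0.002 m).
It fails at once if a sprung saddle is lifted by more than 3.5 mm (a cap pulled straight up) (value of joint any of saddle0, saddle1, saddle2 above 0.0035 m).
It fails at once if a bystander (bowl, cup or batten) is knocked more than 50 mm aside (distance of any of bowl, cast_cup, batten from where it was at the start of the episode above 0.05 m).
Of cap_red, cap_blue, cap_black only 2 to 3 are there at a start; the rules pass over those that are not, and their reading is None.
At some moment in a run one of board may be knocked a few centimetres aside while the robot is not near it.
It also fails if it takes over 210 s, if anything falls off the work surface, if the arm or the gripper's body presses on something with over 40 N, if the wrist force passes 120 N, or if a joint passes its speed limit or range.

## Working session

There is one attempt and no reset: what is moved stays moved. The work goes in short steps, Python scripts to look and compute and a shell command to move; the robot and the scene stay as the last step left them, time stands still between calls to the robot, and variables do not carry over. Pictures are saved under pics/ and viewed, at most 14 in all, crops included, and the job is handed in when it is done.

```bash
ls; mkdir -p pics; python3 - <<'E'
from rig import ctrl
import cv2,numpy as np
for n in("top","side"):
    cv2.imwrite(f"pics/{n}0.png",ctrl.capture(n)[:,:,::-1]);c=ctrl.calibration(n);print(n,c)
print(ctrl.sense()); print(ctrl.calibration("wrist"))
E
```

```text
pics
rig.py
steer.py
top {'fx': 489.6863657587515, 'fy': 489.6863657587515, 'cx': 327.06451642945274, 'cy': 241.7650490500951, 'position': array([505.16109527, -19.19372611, 969.26743141]), 'attitude': array([ 0.03999368, -0.70452735,  0.70842002, -0.01351997])}
side {'fx': 600.736123108517, 'fy': 600.736123108517, 'cx': 311.6526176976317, 'cy': 237.77936024567046, 'position': array([  402.75126103, -1151.00376807,   763.62038232]), 'attitude': array([-0.49548317,  0.86497501, -0.07347745,  0.03026091])}
{'time_s': 0.1, 'joints': array([ 9.82574072e-01,  3.13391290e-01,  1.49834642e+00,  3.14609110e-05,
        1.33101483e+00, -2.23415672e-01]), 'dq': array([-0.00044344, -0.00127156, -0.00250882,  0.00021436,  0.000138  ,
        0.00079468]), 'tau': array([ 3.33651435e-03, -4.12902474e+01, -2.60138583e+01, -1.17395020e-04,
        3.05458532e-03,  3.41496730e-05]), 'eef_pos': array([187.30232741, 490.41809288, 404.19913179]), 'ee_rot': array([-2.42982505e-04,  1.81397169e-01,  9.83409747e-01, -5.26808974e-04]), 'force': array([-0.25899139,  0.30755386,  0.17280932]), 'wrist_torque': array([-0.03477185, -0.02775771, -0.07496619]), 'grip_force': 0.0, 'grip_width': 1.002979850258744}
{'fx': 368.5584992257569, 'fy': 368.5584992257569, 'cx': 326.87919016779915, 'cy': 235.53919968120098, 'position': array([115.58305796, 518.78522801, 373.29871546]), 'attitude': array([0.12702088, 0.81396219, 0.56016878, 0.08684574])}
```
View pics/top0.png

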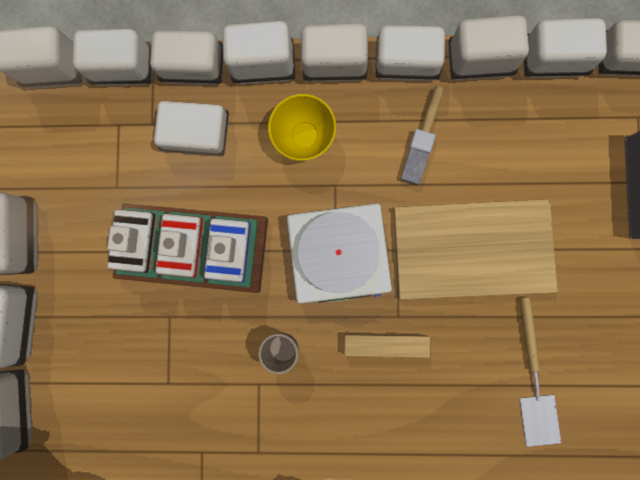

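View pics/side0.png

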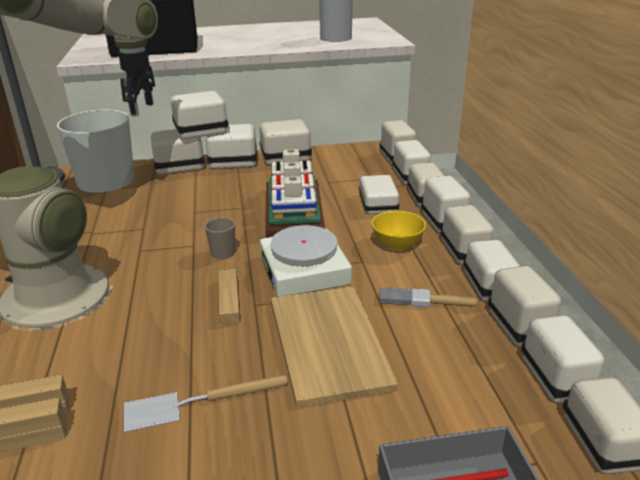

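The top view shows the red cap at (178,245), blue at (227,250) and black at (130,240), with the pan dot at (338,252) and the board at about (475,250). The bowl is at (302,128), the cup at (278,353) and the batten at (387,347). All three caps are present. The side view agrees, with the row at (292,190), the pan at (304,243) and the board at (332,345).

```bash
cat > h.py <<'E'
import numpy as np, cv2
from scipy.spatial.transform import Rotation as R
from rig import ctrl
def rot(q): return R.from_quat(np.asarray(q)[[1,2,3,0]])
def ray(c,px):
    d=rot(c["attitude"]).apply([(px[0]-c["cx"])/c["fx"],(px[1]-c["cy"])/c["fy"],1]); return np.array(c["position"]),d
def plane(c,px,z):
    p,d=ray(c,px); return p+d*(z-p[2])/d[2]
def tri(c1,a,c2,b):
    p,d=ray(c1,a);q,e=ray(c2,b); s=np.linalg.lstsq(np.c_[d,-e],q-p,rcond=None)[0]
    x,y=p+d*s[0],q+e*s[1]; return (x+y)/2,np.linalg.norm(x-y)
def proj(c,P):
    v=rot(c["attitude"]).inv().apply(np.asarray(P)-c["position"]); return c["fx"]*v[0]/v[2]+c["cx"],c["fy"]*v[1]/v[2]+c["cy"]
def hsv(im): return cv2.cvtColor(im,cv2.COLOR_RGB2HSV)
def mask(im,name):
    h=hsv(im).astype(int);H,S,V=h[...,0],h[...,1],h[...,2]
    return {"red":((H<8)|(H>172))&(S>150)&(V>100),"blue":(H>105)&(H<130)&(S>120)&(V>80),"black":(V<50)}[name].astype(np.uint8)
def blobs(m,amin=15,roi=None):
    if roi: k=np.zeros_like(m);x0,y0,x1,y1=roi;k[y0:y1,x0:x1]=m[y0:y1,x0:x1];m=k
    cs,_=cv2.findContours(m,cv2.RETR_EXTERNAL,cv2.CHAIN_APPROX_NONE)
    out=[]
    for c in cs:
        M=cv2.moments(c)
        if M["m00"]>=amin: out.append((M["m10"]/M["m00"],M["m01"]/M["m00"],M["m00"],cv2.minAreaRect(c)))
    return sorted(out,key=lambda t:-t[2])
def togo(P,yaw,tilt=None,pos=None,q=None):
    """shift/turn in tool axes from current commanded pose to TCP P, pointing down, tool y (closing) at yaw"""
    s=ctrl.sense();pos=s["eef_pos"];T=rot(s["ee_rot"])
    y=np.array([np.cos(yaw),np.sin(yaw),0]);z=np.array([0,0,-1.]);best=None
    for sg in(1,-1):
        G=R.from_matrix(np.c_[np.cross(sg*y,z),sg*y,z]);rv=(T.inv()*G).as_rotvec()
        if best is None or np.linalg.norm(rv)<np.linalg.norm(best): best=rv
    return np.round(T.inv().apply(np.asarray(P)-pos),1),np.round(best,3)
E
cat > m0.py <<'E'
from h import *
ct,cs=ctrl.calibration("top"),ctrl.calibration("side");it,is_=ctrl.capture("top"),ctrl.capture("side")
for n in("red","blue","black"):
    print(n,[(round(b[0],1),round(b[1],1),b[2]) for b in blobs(mask(it,n),10)][:6],"| side",[(round(b[0],1),round(b[1],1),b[2]) for b in blobs(mask(is_,n),3,(250,130,340,260))][:8])
E
python3 m0.py
python3 - <<'E'
from h import *
it=cv2.imread("pics/top0.png");cv2.imwrite("pics/c.png",np.hstack([cv2.resize(it[200:300,100:270],None,fx=4,fy=4,interpolation=2)]))
E
```

```text
red [(173.7, 265.0, 156.5), (178.6, 224.5, 154.5), (197.8, 249.4, 30.0), (338.0, 252.0, 14.0)] | side [(305.9, 177.8, 18.0), (278.0, 179.0, 16.0)]
blue [(227.5, 229.2, 165.0), (222.6, 269.8, 162.5)] | side [(292.7, 205.9, 113.0), (307.7, 192.8, 27.0), (278.5, 194.6, 26.5)]
black [(634.2, 180.9, 947.5), (21.8, 410.3, 463.5), (25.7, 325.0, 365.5), (548.4, 72.2, 141.0), (197.1, 77.4, 132.0), (612.7, 70.5, 126.5)] | side [(272.0, 155.7, 57.0), (305.2, 152.4, 34.5), (253.0, 157.5, 24.0), (277.8, 165.9, 10.0), (304.5, 164.5, 7.0)]
```

View pics/c.png

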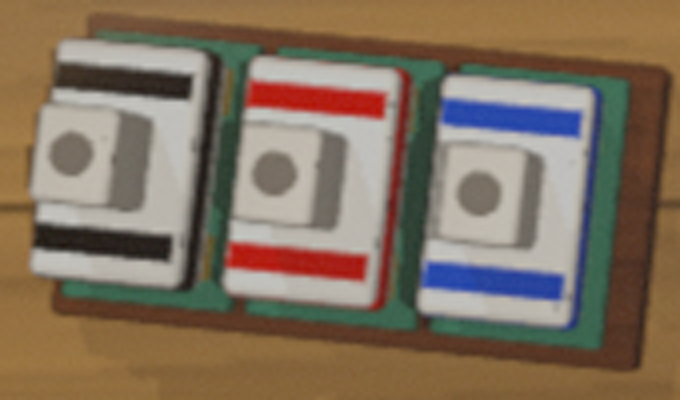

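The crop shows both stripes of each cap clearly. Each boss top has a grey disc, black at (118,238), red at (168,243) and blue at (220,248) in full-image pixels.

```bash
cat > m1.py <<'E'
from h import *
ct,cs=ctrl.calibration("top"),ctrl.calibration("side");it,is_=ctrl.capture("top"),ctrl.capture("side")
V=hsv(it)[...,2]
bk=blobs((V<75).astype(np.uint8),30,(108,205,149,272));print([(round(b[0],1),round(b[1],1),b[2],b[3]) for b in bk[:4]])
ST={"red":[(173.7,265),(178.6,224.5)],"blue":[(222.6,269.8),(227.5,229.2)]}
if len(bk)>1: ST["black"]=[b[:2] for b in sorted(bk[:2],key=lambda b:-b[1])]
SD={"red":[(278,179),(305.9,177.8)],"blue":[(278.5,194.6),(307.7,192.8)],"black":[(277.8,165.9),(304.5,164.5)]}
for n in ST:
    for a,b in zip(ST[n],SD[n]): print(n,"tri",np.round(tri(ct,a,cs,b)[0],1),round(tri(ct,a,cs,b)[1],1))
    A,B=[plane(ct,a,95) for a in ST[n]];print("   plane95 centre",np.round((A+B)/2,1),"yaw x",round(np.arctan2(*(B-A)[[1,0]]),3),"len",np.linalg.norm(B-A).round(1))
d=blobs(mask(it,"red"),5,(320,235,360,270))[0][:2];e=blobs(mask(is_,"red"),1,(290,230,320,255));print(d,e[:2]); 
if e: print("pan",tri(ct,d,cs,e[0][:2]))
print("pan76",plane(ct,d,76))
# board: wood lighter; discs on bosses: dark grey
g=blobs(((hsv(it)[...,1]>70)&(hsv(it)[...,2]>150)&(hsv(it)[...,0]<30)).astype(np.uint8),2000,(380,180,570,310));print([(b[:3],b[3]) for b in g[:2]])
print(hsv(it)[250,470],hsv(it)[320,470],hsv(it)[150,470])
E
python3 m1.py
```

```text
[(125.5, 260.1, 153.0, ((125.38988494873047, 260.15618896484375), (33.42020797729492, 5.641140937805176), 5.440331935882568)), (130.8, 220.0, 137.5, ((130.5148468017578, 219.85150146484375), (33.03523635864258, 5.3732008934021), 5.710593223571777))]
red tri [529.9 290.8  95.6] 3.0
red tri [603.3 283.1  95.8] 3.1
   plane95 centre [568.2 287.1  95. ] yaw x -0.102 len 73.9
blue tri [521.1 202.1  93.8] 2.5
blue tri [594.2 193.5  96. ] 2.8
   plane95 centre [559.  197.6  95. ] yaw x -0.109 len 73.7
black tri [539.2 380.4  93.7] 3.1
black tri [612.5 371.8  95.2] 2.8
   plane95 centre [577.3 375.7  95. ] yaw x -0.108 len 73.7
(338.0, 252.0) []
pan76 [554.15310365  -5.75554385  76.        ]
[((478.1150467355401, 244.46226519281547, 16600.5), ((474.9425048828125, 241.84165954589844), (111.21009826660156, 188.92633056640625), 89.46454620361328))]
[ 19 112 168] [ 17 145 141] [ 17 142 165]
```

```bash
python3 - <<'E'
from h import *
print(togo([568.2,287.1,352],-0.107))
ct=ctrl.calibration("top");it=ctrl.capture("top");h=hsv(cv2.GaussianBlur(it,(5,5),0)).astype(int)
m=((h[...,1]<128)&(h[...,0]<25)&(h[...,2]>120)).astype(np.uint8);m=cv2.morphologyEx(m,cv2.MORPH_OPEN,np.ones((7,7)))
for b in blobs(m,3000,(392,190,575,310)):
    P=[plane(ct,c,18) for c in cv2.boxPoints(b[3])];print(b[2],b[3],np.round(P,0).tolist(),[np.linalg.norm(P[i]-P[i-1]).round() for i in range(4)])
E
```

```text
(array([-428.4,  -54.1,   52.5]), array([-0.   ,  0.   ,  1.313]))
14341.0 ((475.31658935546875, 249.24063110351562), (93.42549896240234, 158.3726806640625), 87.20729064941406) [[646.0, -114.0, 18.0], [658.0, -418.0, 18.0], [479.0, -420.0, 18.0], [465.0, -121.0, 18.0]] [np.float64(181.0), np.float64(304.0), np.float64(179.0), np.float64(300.0)]
```

The manual's scale: shifts go in units of 25 mm and turns go in units of 0.25 rad. Converting my numbers, -428 mm is -17.12, -54 mm is -2.16, 1.313 rad is 5.252.

```bash
echo '[[-17.12,-2.16,2.08,0,0,5.252],[-17.12,-2.16,2.08,0,0,5.252],[-17.12,-2.16,2.08,0,0,5.252],[-17.12,-2.16,2.08,0,0,5.252],[-17.12,-2.16,2.08,0,0,5.252],[-17.12,-2.16,2.08,0,0,5.252],[-17.12,-2.16,2.08,0,0,5.252],[-17.12,-2.16,2.08,0,0,5.252]]' | python3 steer.py 1.0 50; python3 -c "
from h import *
print(togo([568.2,287.1,352],-0.107))"
```

```text
time_s: 1.15
eef_pos: [539.3, 302.1, 356.6]
ee_rot: [-0.0, 0.707, 0.707, 0.0]
force: [0.0, 0.4, 0.6]
grip_width: 1.002
grip_force: 0.0
(array([-15. ,  28.9,   4.6]), array([ 0.   , -0.   ,  0.107]))
```

In the tool's units: 28.9 mm is 1.156, -15 mm is -0.6, 0.107 rad is 0.428.

```bash
echo '[[-0.6,1.156,0.16,0,0,0.428],[-0.6,1.156,0.16,0,0,0.428],[-0.6,1.156,0.16,0,0,0.428]]' | python3 steer.py; python3 - <<'E'
from h import *
print(togo([568.2,287.1,352],-0.107))
c=ctrl.calibration("wrist");im=ctrl.capture("wrist");cv2.imwrite("pics/w1.png",im[:,:,::-1])
b=blobs(mask(im,"red"),30);print([(round(x[0],1),round(x[1],1),x[2]) for x in b])
for P in([568.2-.107,287.1,137],[530.5,291,95],[604,283,95]): print(proj(c,P))
E
```

```text
time_s: 1.45
eef_pos: [566.8, 288.3, 352.3]
ee_rot: [-0.0, 0.742, 0.671, -0.0]
force: [-0.7, 0.6, -0.4]
grip_width: 0.997
grip_force: 0.0
(array([-1.1,  1.5,  0.3]), array([-0.001,  0.   ,  0.006]))
[(383.7, 243.3, 1667.5), (269.6, 243.3, 1666.0)]
(np.float64(327.90052636035625), np.float64(272.16206252913776))
(np.float64(269.7658433301725), np.float64(246.28331520414594))
(np.float64(383.30662561032034), np.float64(247.0607996034801))
```

View pics/w1.png

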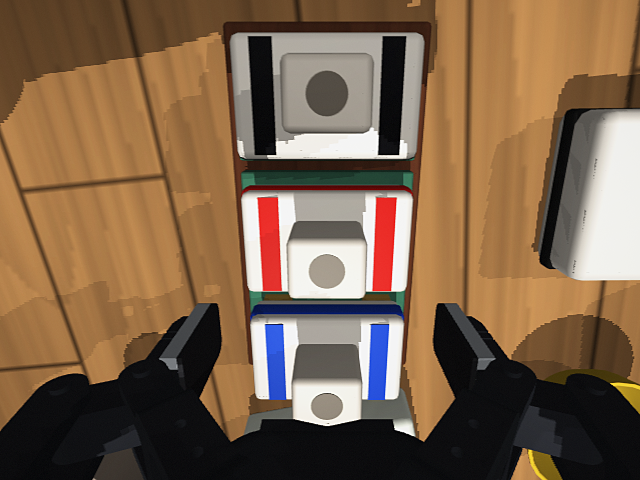

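The wrist view shows the red cap between the open fingers, with stripes at (270,243) and (384,243) and the boss disc at (327,270). That matches the predicted positions to about 2 mm.

```bash
echo '[[-0.06,0.06,1.6,0,0,0.02],[-0.06,0.06,2.4,0,0,0.02],[-0.06,0.06,2.88,0,0,0.02],[-0.06,0.06,3.2,0,0,0.02],[-0.06,0.06,3.2,0,0,0.02]]' | python3 steer.py; echo '[[0,0,0,0,0,0],[0,0,0,0,0,0],[0,0,0,0,0,0],[0,0,0,0,0,0],[0,0,0,0,0,0],[0,0,0,0,0,0],[0,0,0,0,0,0],[0,0,0,0,0,0]]' | python3 steer.py 0.2 50;python3 -c "
from h import *
print(togo([568.2,288,272],-0.107),ctrl.sense()['wrist_torque'])"
```

```text
time_s: 2.0
eef_pos: [567.6, 287.4, 272.8]
ee_rot: [-0.0, 0.743, 0.669, -0.0]
force: [0.1, -1.1, 1.2]
grip_width: 1.0
grip_force: 0.0
time_s: 2.8
eef_pos: [567.4, 287.3, 273.9]
ee_rot: [-0.001, 0.743, 0.669, -0.001]
force: [-7.9, -0.8, 6.0]
grip_width: 0.508
grip_force: 51.9
(array([0.8, 0.7, 1.9]), array([-0.002,  0.   ,  0.002])) [-0.08146122  1.12284804  0.11184301]
```

```bash
echo '[[0,-0.504,-0.08,-0.22,0,0],[0,-0.504,-0.08,-0.22,0,0],[0,-1.008,-0.14,-0.44,0,0],[0,-1.008,-0.14,-0.44,0,0],[0,-1.516,-0.168,-0.66,0,0],[0,-1.516,-0.168,-0.66,0,0],[0,-1.516,-0.168,-0.66,0,0]]' | python3 steer.py; python3 -c "
from h import *
s=ctrl.sense();print(s['wrist_torque'],s['force'], (rot([0,.743,.669,0]).inv()*rot(s['ee_rot'])).as_rotvec())"
```

```text
time_s: 3.5
eef_pos: [530.2, 291.1, 277.8]
ee_rot: [0.06, 0.741, 0.666, 0.054]
force: [-8.9, 0.1, 9.0]
grip_width: 0.511
grip_force: 54.4
[ 0.06845765  1.77111246 -0.26436021] [-8.9156574   0.14597679  8.99136228] [-1.62210165e-01  6.36880900e-05  2.08082039e-03]
```

In the tool's units: -9 mm is -0.36, -3 mm is -0.12, -0.08 rad is -0.32.

```bash
echo '[[0,-0.36,-0.064,-0.16,0,0],[0,-0.36,-0.064,-0.16,0,0],[0,-0.732,-0.12,-0.32,0,0],[0,-0.732,-0.12,-0.32,0,0],[0,-0.732,-0.12,-0.32,0,0]]' | python3 steer.py; python3 - <<'E'
from h import *
s=ctrl.sense();print(s['wrist_torque'],s['force'], (rot([0,.743,.669,0]).inv()*rot(s['ee_rot'])).as_rotvec())
im=ctrl.capture("side");cv2.imwrite("pics/s2.png",cv2.resize(im[120:250,220:380,::-1],None,fx=4,fy=4))
E
```

```text
time_s: 4.0
eef_pos: [512.0, 293.1, 277.8]
ee_rot: [0.09, 0.738, 0.663, 0.081]
force: [-6.9, 0.9, 9.0]
grip_width: 0.511
grip_force: 54.3
[ 0.04845436  1.61417544 -0.06679658] [-6.94938542  0.93368113  8.97458153] [-2.43250293e-01  6.74706547e-05  1.89697702e-03]
```

View pics/s2.png

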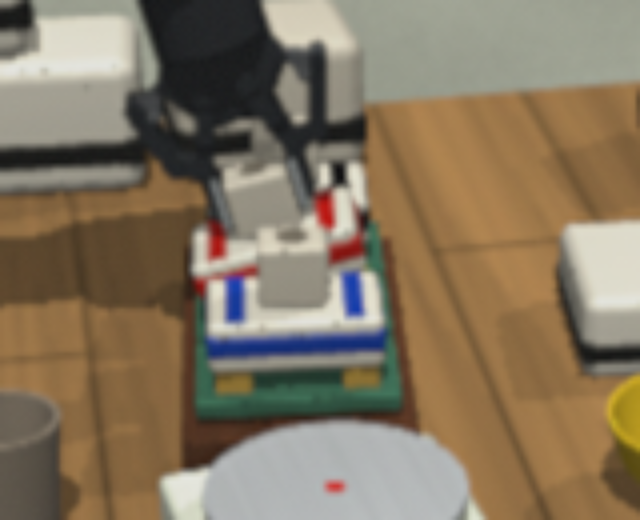

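The side crop shows the red cap tilted with the gripper. Its +x end is raised at crop (345,220), and the saddle is down.

In the tool's units: -8 mm is -0.32, -4 mm is -0.16.

```bash
echo '[[0,0.04,-0.16,0,0,0],[0,0.08,-0.32,0,0,0],[0,0.12,-0.48,0,0,0],[0,0.16,-0.64,0,0,0],[0,0.2,-0.8,0,0,0],[0,0.28,-1.12,0,0,0],[0,0.36,-1.44,0,0,0],[0,0.48,-1.92,0,0,0]]' | python3 steer.py; python3 - <<'E'
from h import *
s=ctrl.sense();print(s['wrist_torque'],s['force'],togo(s['eef_pos']+[0,0,60],-.107))
E
```

```text
time_s: 4.85
eef_pos: [511.9, 292.9, 327.6]
ee_rot: [0.091, 0.738, 0.664, 0.082]
force: [0.9, -0.1, -2.3]
grip_width: 0.506
grip_force: 54.3
[0.0196625  0.23255512 0.00603876] [ 0.90853979 -0.13123624 -2.2846467 ] (array([  0. ,  14.6, -58.2]), array([ 0.246, -0.   ,  0.001]))
```

```bash
echo '[[0,0.36,-1.44,0.48,0,0],[0,0.72,-2.88,0.984,0,0],[0,0.72,-2.88,0.984,0,0],[0,0.72,-2.88,0.984,0,0]]' | python3 steer.py; python3 - <<'E'
from h import *
s=ctrl.sense();print(s['eef_pos'],s['wrist_torque'],s['force'],togo([553.4,-5.6,345],-.107))
E
```

```text
time_s: 5.25
eef_pos: [511.9, 292.8, 401.6]
ee_rot: [0.001, 0.744, 0.669, 0.001]
force: [0.7, -0.6, -4.6]
grip_width: 0.505
grip_force: 54.5
[511.88335858 292.82127168 401.56696416] [ 0.00111435  0.05219417 -0.03717508] [ 0.6813788  -0.55924296 -4.61359933] (array([-292.4,   72.7,   56.5]), array([ 0.003, -0.001,  0.001]))
```

In the tool's units: -292.4 mm is -11.696, 72.7 mm is 2.908, 0.003 rad is 0.012.

```bash
echo '[[-11.696,2.908,0,0.012,0,0],[-11.696,2.908,0,0.012,0,0],[-11.696,2.908,0,0.012,0,0],[-11.696,2.908,0,0.012,0,0],[-11.696,2.908,0,0.012,0,0],[-11.696,2.908,0,0.012,0,0],[-11.696,2.908,0.8,0.012,0,0],[-11.696,2.908,1.6,0.012,0,0]]' | python3 steer.py; echo '[[0,0,0,0,0,0],[0,0,0,0,0,0]]' | python3 steer.py; python3 - <<'E'
from h import *
s=ctrl.sense();print(s['force'],togo([553.4,-5.6,305],-.107))
it=ctrl.capture("top");ct=ctrl.calibration("top")
b=blobs(mask(it,"red"),30,(270,170,420,330));print([(round(x[0],1),round(x[1],1),x[2]) for x in b])
z=s['eef_pos'][2]-228.9+50
A=[plane(ct,x[:2],z) for x in b[:2]];print(z,A,np.mean(A,0))
im=ctrl.capture("wrist");cv2.imwrite("pics/w2.png",im[:,:,::-1])
E
```

```text
time_s: 6.05
eef_pos: [553.0, -7.1, 359.0]
ee_rot: [-0.001, 0.744, 0.668, -0.002]
force: [0.3, 0.2, -2.3]
grip_width: 0.507
grip_force: 54.4
time_s: 6.25
eef_pos: [553.1, -5.3, 360.4]
ee_rot: [-0.001, 0.743, 0.669, -0.002]
force: [0.6, -0.2, -2.2]
grip_width: 0.512
grip_force: 54.1
[ 0.61119673 -0.17020031 -2.18874288] (array([-0.3,  0.5, 55.4]), array([-0.004,  0.   ,  0.001]))
[]
181.53999102266877 [] nan
  return _methods._mean(a, axis=axis, dtype=dtype,
  ret = ret.dtype.type(ret / rcount)
```

View pics/w2.png

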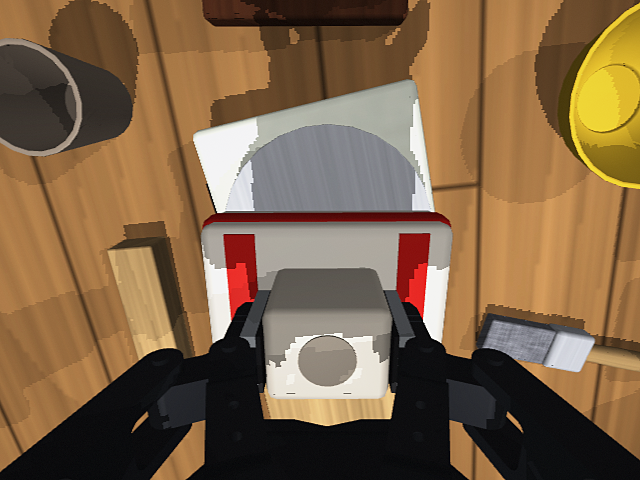

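The wrist view shows the red cap held level over the pan, with its disc at (327,360) and the pan's round edge centred on column 327.

In the tool's units: 57 mm is 2.28, 62 mm is 2.48, -0.004 rad is -0.016.

```bash
echo '[[0,0.016,1,-0.016,0,0],[0,0.016,1.68,-0.016,0,0],[0,0.016,2,-0.016,0,0],[0,0.016,2.16,-0.016,0,0],[0,0.016,2.28,-0.016,0,0],[0,0.016,2.4,-0.016,0,0],[0,0.016,2.48,-0.016,0,0],[0,0.016,2.48,-0.016,0,0]]' | python3 steer.py; python3 -c "
from h import *
s=ctrl.sense();print(s['force'],s['wrist_torque'],togo([553.4,-5.6,298],-.107))"
```

```text
time_s: 7.15
eef_pos: [553.5, -5.5, 299.1]
ee_rot: [0.001, 0.744, 0.669, 0.001]
force: [0.7, -0.0, -0.3]
grip_width: 0.507
grip_force: 54.7
[ 0.70208268 -0.039518   -0.34020203] [ 0.11372675 -0.25312468  0.01858322] (array([-0.1, -0.1,  1.1]), array([0.002, 0.   , 0.001]))
```

In the tool's units: -60 mm is -2.4, -20 mm is -0.8.

```bash
echo '[[0,0,0,0,0,0],[0,0,0,0,0,0],[0,0,0,0,0,0],[0,0,0,0,0,0],[0,0,0,0,0,0],[0,0,0,0,0,0],[0,0,0,0,0,0],[0,0,0,0,0,0]]' | python3 steer.py 1.0;echo '[[0,0,0,0,0,0],[0,0,-0.8,0,0,0],[0,0,-2.4,0,0,0],[0,0,-2.4,0,0,0],[0,0,-2.4,0,0,0],[0,0,-2.4,0,0,0],[0,0,-2.4,0,0,0],[0,0,-2.4,0,0,0]]' | python3 steer.py;echo '[[0,0,0,0,0,0],[0,0,0,0,0,0],[0,0,0,0,0,0],[0,0,0,0,0,0],[0,0,0,0,0,0]]' | python3 steer.py; python3 - <<'E'
from h import *
it=ctrl.capture("wrist");ct=ctrl.calibration("wrist")
b=blobs(mask(it,"red"),100);print([(round(x[0],1),round(x[1],1),x[2]) for x in b])
A=[plane(ct,x[:2],118) for x in b[:2]];print(A,np.mean(A,0))
it=ctrl.capture("side");cv2.imwrite("pics/s3.png",it[100:420,180:480,::-1])
E
```

```text
time_s: 7.95
eef_pos: [553.3, -5.5, 298.6]
ee_rot: [-0.0, 0.744, 0.669, -0.0]
force: [0.5, -0.8, 0.2]
grip_width: 1.001
grip_force: 0.0
time_s: 8.75
eef_pos: [553.3, -5.5, 357.9]
ee_rot: [-0.001, 0.744, 0.669, -0.0]
force: [-0.9, 0.1, -0.6]
grip_width: 0.995
grip_force: 0.0
time_s: 9.25
eef_pos: [553.3, -5.5, 358.6]
ee_rot: [0.0, 0.744, 0.669, -0.0]
force: [0.1, 0.0, 0.4]
grip_width: 0.998
grip_force: 0.0
[(265.9, 251.7, 1963.0), (389.0, 251.2, 1941.0)]
[array([ 5.17758707e+02, -2.84514033e-01,  1.18000000e+02]), array([591.90838785,  -7.91908945, 118.        ])] [554.83354751  -4.10180174 118.        ]
```

View pics/s3.png

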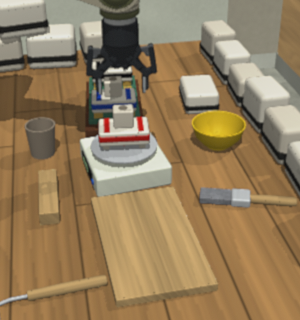

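The side crop shows the red cap standing upright on the pan at crop (122,140), and everything else undisturbed.

```bash
echo '[[0,0,1.8,0,0,0],[0,0,2.32,0,0,0],[0,0,2.4,0,0,0],[0,0,2.4,0,0,0]]' | python3 steer.py; echo '[[0,0,0,0,0,0],[0,0,0,0,0,0],[0,0,0,0,0,0],[0,0,0,0,0,0],[0,0,0,0,0,0],[0,0,0,0,0,0]]' | python3 steer.py 0.2 50; echo '[[0,0,-0.8,0,0,0],[0,0,-2.4,0,0,0],[0,0,-2.4,0,0,0],[0,0,-2.4,0,0,0]]' | python3 steer.py
cat > bd.py <<'E'
from h import *
def board():
    ct=ctrl.calibration("top");it=ctrl.capture("top");h=hsv(cv2.GaussianBlur(it,(5,5),0)).astype(int)
    m=((h[...,1]<128)&(h[...,0]<25)&(h[...,2]>120)).astype(np.uint8);m=cv2.morphologyEx(m,cv2.MORPH_OPEN,np.ones((7,7)))
    for b in blobs(m,3000,(394,170,620,340))[:1]:
        P=np.array([plane(ct,c,18) for c in cv2.boxPoints(b[3])]);e=[P[i]-P[i-1] for i in range(4)];L=np.linalg.norm(e,axis=1)
        u=e[int(np.argmax(L))];u=u*np.sign(u[1]);yaw=np.arctan2(-u[0],u[1]);c=P.mean(0)
        print("board",c.round(1),"yaw",yaw.round(3),L.round(),b[2])
    return c,yaw,it
if __name__=="__main__":
    c,yaw,it=board();s=ctrl.sense()
    for k in(-90,0,90):
        t=c[:2]+k*np.array([-np.sin(yaw),np.cos(yaw)]);print(k,t.round(1),togo([*t,310],yaw))
    cv2.imwrite("pics/last_top.png",it[:,:,::-1])
E
python3 bd.py
```

```text
time_s: 9.75
eef_pos: [553.6, -5.6, 299.4]
ee_rot: [0.0, 0.744, 0.669, 0.0]
force: [1.4, 0.1, -0.2]
grip_width: 0.995
grip_force: 0.0
time_s: 10.35
eef_pos: [553.5, -5.6, 298.8]
ee_rot: [0.0, 0.744, 0.669, 0.0]
force: [1.7, -0.9, 0.2]
grip_width: 0.511
grip_force: 57.8
time_s: 10.75
eef_pos: [553.1, -5.4, 358.2]
ee_rot: [-0.0, 0.744, 0.669, -0.0]
force: [-0.3, -0.4, -2.9]
grip_width: 0.501
grip_force: 57.6
board [ 564.9 -267.7   18. ] yaw 0.037 [187. 306. 185. 301.] 14321.5
-90 [ 568.2 -357.6] (array([-348.6,   52.5,   47. ]), array([-0.003, -0.   , -0.143]))
0 [ 564.9 -267.7] (array([-259.5,   39.7,   47.1]), array([-0.003, -0.   , -0.143]))
90 [ 561.6 -177.7] (array([-170.4,   26.9,   47.1]), array([-0.003, -0.   , -0.143]))
```

In the tool's units: -348.6 mm is -13.944, 52.5 mm is 2.1, -0.143 rad is -0.572.

```bash
echo '[[-13.944,2.1,0,-0.012,0,-0.572],[-13.944,2.1,0,-0.012,0,-0.572],[-13.944,2.1,0,-0.012,0,-0.572],[-13.944,2.1,0,-0.012,0,-0.572],[-13.944,2.1,0,-0.012,0,-0.572],[-13.944,2.1,0,-0.012,0,-0.572],[-13.944,2.1,0,-0.012,0,-0.572],[-13.944,2.1,0.8,-0.012,0,-0.572]]' | python3 steer.py; echo '[[0,0,0.8,0,0,0],[0,0,1.6,0,0,0],[0,0,1.6,0,0,0]]' | python3 steer.py;python3 - <<'E'
from h import *
s=ctrl.sense();print(togo([568.2,-357.6,18+229.5],.037))
im=ctrl.capture("wrist");cv2.imwrite("pics/w3.png",im[:,:,::-1])
E
```

```text
time_s: 11.6
eef_pos: [567.5, -363.2, 337.9]
ee_rot: [0.002, 0.696, 0.718, 0.0]
force: [0.2, -0.6, -4.2]
grip_width: 0.507
grip_force: 57.5
time_s: 11.9
eef_pos: [568.2, -357.4, 293.3]
ee_rot: [-0.004, 0.694, 0.72, 0.001]
force: [0.6, 0.0, -3.7]
grip_width: 0.505
grip_force: 57.1
(array([-0.5,  0.2, 45.8]), array([-0.004, -0.006, -0.   ]))
```

View pics/w3.png

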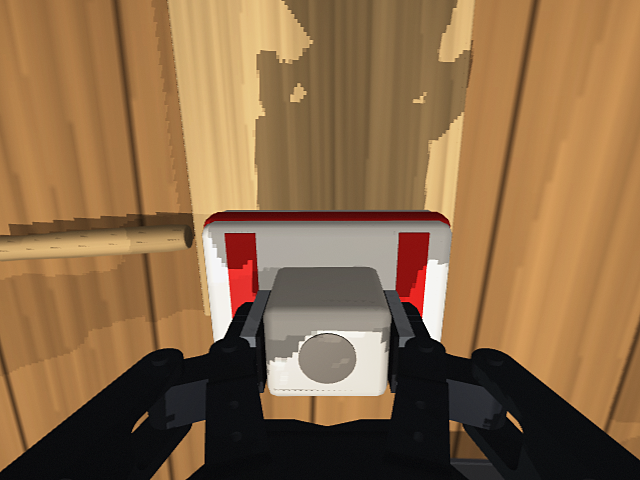

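The wrist view shows the red cap level over the board. The board's edges are at columns ~180 and ~462, so the cap at column 327 is centred.

```bash
echo '[[0,0,1,0,0,0],[0,0,1.52,0,0,0],[0,0,1.68,0,0,0],[0,0,1.76,0,0,0],[0,0,1.84,0,0,0],[0,0,1.86,0,0,0],[0,0,1.86,0,0,0]]' | python3 steer.py; echo '[[0,0,0,0,0,0],[0,0,0,0,0,0],[0,0,0,0,0,0],[0,0,0,0,0,0],[0,0,0,0,0,0],[0,0,0,0,0,0],[0,0,-0.8,0,0,0],[0,0,-2.4,0,0,0]]' | python3 steer.py 1.0; echo '[[0,0,-2,0,0,0],[0,0,-3.2,0,0,0],[0,0,-3.2,0,0,0]]' | python3 steer.py;python3 - <<'E'
from h import *
s=ctrl.sense()
# blue cap, +1 mm as red showed
print(togo([558.5,198,352],-.107))
im=ctrl.capture("wrist");c=ctrl.calibration("wrist")
b=blobs(mask(im,"red"),100);print([(round(x[0],1),round(x[1],1),x[2]) for x in b])
A=[plane(c,x[:2],68) for x in b[:2]];print(A,np.mean(A,0),np.linalg.norm(A[0]-A[1]))
E
```

```text
time_s: 12.65
eef_pos: [569.0, -357.7, 252.6]
ee_rot: [0.001, 0.694, 0.72, 0.001]
force: [0.1, 0.4, -3.4]
grip_width: 0.507
grip_force: 57.3
time_s: 13.45
eef_pos: [568.4, -357.5, 309.7]
ee_rot: [-0.002, 0.694, 0.72, 0.001]
force: [0.3, 0.3, 0.0]
grip_width: 1.004
grip_force: 0.0
time_s: 13.75
eef_pos: [568.4, -357.6, 397.7]
ee_rot: [0.006, 0.694, 0.72, 0.001]
force: [0.0, -0.4, 0.3]
grip_width: 1.003
grip_force: 0.0
(array([555.8,  10.2,  42.1]), array([0.01 , 0.006, 0.144]))
[(280.1, 212.0, 998.0), (368.7, 211.5, 972.5), (402.9, 421.1, 339.5)]
[array([ 532.85391381, -355.38213181,   68.        ]), array([ 605.82037513, -352.41667253,   68.        ])] [ 569.33714447 -353.89940217   68.        ] 73.02669667523952
```

In the tool's units: 555 mm is 22.2, 40 mm is 1.6, 0.144 rad is 0.576.

```bash
echo '[[22.2,0.4,1.6,0,0,0.576],[22.2,0.4,1.6,0,0,0.576],[22.2,0.4,1.6,0,0,0.576],[22.2,0.4,1.6,0,0,0.576],[22.2,0.4,1.6,0,0,0.576],[22.2,0.4,1.6,0,0,0.576],[22.2,0.4,1.6,0,0,0.576],[22.2,0.4,1.6,0,0,0.576]]' | python3 steer.py; python3 -c "
from h import *
print(togo([558.5,198,352],-.107))"
```

```text
time_s: 14.6
eef_pos: [560.4, 43.1, 361.8]
ee_rot: [0.0, 0.744, 0.668, 0.0]
force: [0.4, 0.6, 0.5]
grip_width: 1.0
grip_force: 0.0
(array([153.8, -18.5,   9.8]), array([ 0.001, -0.   , -0.   ]))
```

In the tool's units: 149 mm is 5.96, -18 mm is -0.72.

```bash
echo '[[5.96,-0.72,0.12,0,0,0],[5.96,-0.72,0.12,0,0,0],[5.96,-0.72,0.12,0,0,0],[5.96,-0.72,0.12,0,0,0],[5.96,-0.72,0.12,0,0,0],[5.96,-0.72,0.12,0,0,0]]' | python3 steer.py; python3 - <<'E'
from h import *
print(togo([558.5,198,272],-.107))
im=ctrl.capture("wrist");c=ctrl.calibration("wrist")
b=blobs(mask(im,"blue"),100);print([(round(x[0],1),round(x[1],1),x[2]) for x in b])
A=[plane(c,x[:2],95) for x in b[:2]];print(A,np.mean(A,0))
E
```

```text
time_s: 15.2
eef_pos: [559.1, 190.4, 359.4]
ee_rot: [0.001, 0.744, 0.668, 0.0]
force: [-0.3, -0.5, 0.2]
grip_width: 0.999
grip_force: 0.0
(array([ 7.5, -1.6, 87.4]), array([ 0.002,  0.   , -0.001]))
[(266.5, 228.3, 1653.0), (378.6, 227.7, 1640.0), (326.3, 174.8, 166.5)]
[array([521.99184249, 203.22354863,  95.        ]), array([595.78336586, 195.49043732,  95.        ])] [558.88760418 199.35699298  95.        ]
```

```bash
echo '[[0.32,-0.052,0,0.008,0,0],[0.32,-0.052,1.6,0.008,0,0],[0.32,-0.052,2.8,0.008,0,0],[0.32,-0.052,3.28,0.008,0,0],[0.32,-0.052,3.48,0.008,0,0],[0.32,-0.052,3.48,0.008,0,0],[0.32,-0.052,3.48,0.008,0,0]]' | python3 steer.py; echo '[[0,0,0,0,0,0],[0,0,0,0,0,0],[0,0,0,0,0,0],[0,0,0,0,0,0],[0,0,0,0,0,0],[0,0,0,0,0,0],[0,0,0,0,0,0],[0,0,0,0,0,0]]' | python3 steer.py 0.2 50
```

```text
time_s: 15.95
eef_pos: [559.2, 199.4, 274.7]
ee_rot: [0.001, 0.744, 0.668, 0.001]
force: [0.8, 0.7, 0.5]
grip_width: 0.999
grip_force: 0.0
time_s: 16.75
eef_pos: [558.3, 199.6, 273.9]
ee_rot: [-0.0, 0.744, 0.669, -0.0]
force: [-7.9, -0.8, 6.0]
grip_width: 0.508
grip_force: 51.7
```

In the tool's units: -37.9 mm is -1.516, -25.2 mm is -1.008, -0.165 rad is -0.66.

```bash
echo '[[0,-0.504,-0.08,-0.22,0,0],[0,-0.504,-0.08,-0.22,0,0],[0,-1.008,-0.14,-0.44,0,0],[0,-1.008,-0.14,-0.44,0,0],[0,-1.516,-0.168,-0.66,0,0],[0,-1.516,-0.168,-0.66,0,0],[0,-1.516,-0.168,-0.66,0,0]]' | python3 steer.py; echo '[[0,-0.36,-0.064,-0.16,0,0],[0,-0.36,-0.064,-0.16,0,0],[0,-0.732,-0.12,-0.32,0,0],[0,-0.732,-0.12,-0.32,0,0],[0,-0.732,-0.12,-0.32,0,0]]' | python3 steer.py; python3 - <<'E'
from h import *
s=ctrl.sense();print(s['wrist_torque'],s['force'], (rot([0,.744,.669,0]).inv()*rot(s['ee_rot'])).as_rotvec())
im=ctrl.capture("wrist");cv2.imwrite("pics/w4.png",im[:,:,::-1]);c=ctrl.calibration("wrist")
E
```

```text
time_s: 17.45
eef_pos: [521.0, 203.4, 277.9]
ee_rot: [0.06, 0.742, 0.666, 0.054]
force: [-8.9, 0.2, 8.4]
grip_width: 0.508
grip_force: 54.4
time_s: 17.95
eef_pos: [502.8, 205.5, 277.9]
ee_rot: [0.09, 0.739, 0.663, 0.081]
force: [-5.4, -0.4, 8.5]
grip_width: 0.509
grip_force: 54.3
[ 0.0582874   1.48015856 -0.0462078 ] [-5.39637795 -0.44246916  8.48543747] [-2.43874395e-01  2.15583116e-05  1.42574382e-03]
```

Same signature as red, so I'll lift, rotate upright and carry it to the pan.

```bash
echo '[[0,0.04,-0.16,0,0,0],[0,0.08,-0.32,0,0,0],[0,0.12,-0.48,0,0,0],[0,0.16,-0.64,0,0,0],[0,0.2,-0.8,0,0,0],[0,0.28,-1.12,0,0,0],[0,0.36,-1.44,0,0,0],[0,0.48,-1.92,0,0,0]]' | python3 steer.py; echo '[[0,0.36,-1.44,0.48,0,0],[0,0.72,-2.88,0.984,0,0],[0,0.72,-2.88,0.984,0,0],[0,0.72,-2.88,0.984,0,0],[0,0.72,-2.88,0.984,0,0]]' | python3 steer.py; python3 - <<'E'
from h import *
s=ctrl.sense();print(s['wrist_torque'],s['force'],togo([553.4,-5.0,360],-.107))
E
```

```text
time_s: 18.8
eef_pos: [502.7, 205.3, 327.9]
ee_rot: [0.091, 0.738, 0.663, 0.082]
force: [0.3, 0.4, -3.8]
grip_width: 0.511
grip_force: 54.1
time_s: 19.3
eef_pos: [502.4, 205.3, 400.1]
ee_rot: [0.0, 0.744, 0.668, -0.0]
force: [-0.1, 0.6, -4.9]
grip_width: 0.508
grip_force: 54.4
[ 0.0118174   0.02206727 -0.00483497] [-0.1482876   0.58526348 -4.86496754] (array([-203.7,   73.2,   40.2]), array([0., 0., 0.]))
```

In the tool's units: -203.7 mm is -8.148, 73.2 mm is 2.928.

```bash
echo '[[-8.148,2.928,0,0,0,0],[-8.148,2.928,0,0,0,0],[-8.148,2.928,0,0,0,0],[-8.148,2.928,0,0,0,0],[-8.148,2.928,0,0,0,0],[-8.148,2.928,1.6,0,0,0],[-8.148,2.928,1.6,0,0,0],[-8.148,2.928,1.6,0,0,0]]' | python3 steer.py; echo '[[0,0,1,0,0,0],[0,0,1.68,0,0,0],[0,0,2,0,0,0],[0,0,2.16,0,0,0],[0,0,2.28,0,0,0],[0,0,2.4,0,0,0],[0,0,2.48,0,0,0],[0,0,2.48,0,0,0]]' | python3 steer.py; python3 -c "
from h import *
s=ctrl.sense();print(s['force'],s['wrist_torque'],togo([553.4,-5.0,299],-.107))"
```

```text
time_s: 20.1
eef_pos: [553.6, -4.4, 360.9]
ee_rot: [-0.001, 0.744, 0.669, -0.0]
force: [0.2, 0.2, -2.6]
grip_width: 0.505
grip_force: 54.1
time_s: 20.9
eef_pos: [553.8, -4.9, 299.5]
ee_rot: [0.001, 0.744, 0.668, 0.001]
force: [1.8, 0.0, -0.3]
grip_width: 0.509
grip_force: 54.7
[ 1.79291637  0.00783461 -0.30723344] [ 0.22264054 -0.26249284  0.00897889] (array([-0.1, -0.4,  0.5]), array([ 0.002, -0.   ,  0.   ]))
```

The manual's scale: shifts go in units of 25 mm and turns go in units of 0.25 rad. Converting my numbers, -60 mm is -2.4, -20 mm is -0.8.

```bash
echo '[[0,0,0,0,0,0],[0,0,0,0,0,0],[0,0,0,0,0,0],[0,0,0,0,0,0],[0,0,0,0,0,0],[0,0,0,0,0,0],[0,0,0,0,0,0],[0,0,0,0,0,0]]' | python3 steer.py 1.0;echo '[[0,0,0,0,0,0],[0,0,-0.8,0,0,0],[0,0,-2.4,0,0,0],[0,0,-2.4,0,0,0],[0,0,-2.4,0,0,0],[0,0,-2.4,0,0,0],[0,0,-2.4,0,0,0],[0,0,-2.4,0,0,0]]' | python3 steer.py;echo '[[0,0,0,0,0,0],[0,0,0,0,0,0],[0,0,0,0,0,0],[0,0,0,0,0,0],[0,0,0,0,0,0]]' | python3 steer.py; python3 - <<'E'
from h import *
it=ctrl.capture("wrist");ct=ctrl.calibration("wrist")
b=blobs(mask(it,"blue"),100);print([(round(x[0],1),round(x[1],1),x[2]) for x in b])
A=[plane(ct,x[:2],118) for x in b[:2]];print(A,np.mean(A,0),np.linalg.norm(A[0]-A[1]))
it=ctrl.capture("side");cv2.imwrite("pics/s4.png",it[100:420,180:480,::-1])
E
python3 bd.py
```

```text
time_s: 21.7
eef_pos: [553.6, -5.0, 299.0]
ee_rot: [-0.0, 0.744, 0.668, 0.0]
force: [-0.2, -0.1, 0.5]
grip_width: 0.999
grip_force: 0.0
time_s: 22.5
eef_pos: [553.6, -5.0, 358.2]
ee_rot: [-0.001, 0.744, 0.668, -0.0]
force: [0.1, 1.2, 0.4]
grip_width: 0.998
grip_force: 0.0
time_s: 23.0
eef_pos: [553.6, -5.0, 359.0]
ee_rot: [-0.0, 0.744, 0.668, 0.0]
force: [-0.6, -0.9, 0.6]
grip_width: 0.998
grip_force: 0.0
[(388.6, 253.3, 1947.5), (266.3, 253.1, 1939.0)]
[array([591.97847656,  -8.81424661, 118.        ]), array([518.07469986,  -0.71805953, 118.        ])] [555.02658821  -4.76615307 118.        ] 74.34592427967134
board [ 565.9 -267.9   18. ] yaw 0.038 [189. 306. 187. 301.] 11586.5
-90 [ 569.3 -357.8] (array([-349.1,   53.3,   49. ]), array([ 0.   , -0.   , -0.145]))
0 [ 565.9 -267.9] (array([-260.1,   40.3,   49. ]), array([ 0.   , -0.   , -0.145]))
90 [ 562.5 -177.9] (array([-171. ,   27.3,   49. ]), array([ 0.   , -0.   , -0.145]))
```

View pics/s4.png

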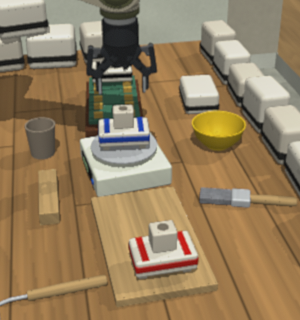

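View pics/last_top.png

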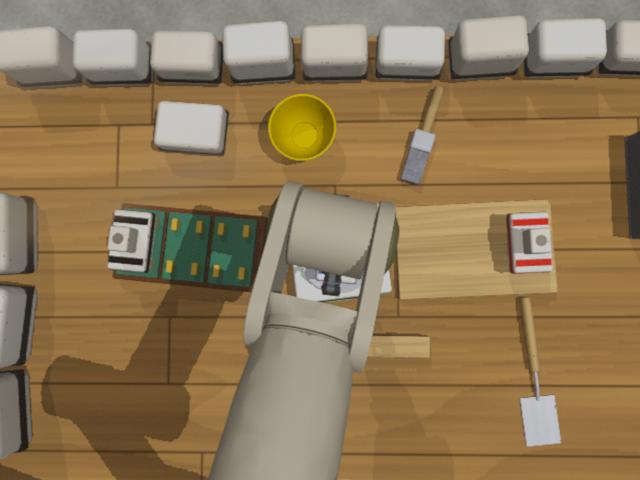

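Both views show blue upright on the pan (top of the side crop at (123,130)), red upright at the far end of the board (top view (531,242)), and black still in its saddle at (130,240). The board has not moved.

```bash
echo '[[0,0,1.8,0,0,0],[0,0,2.32,0,0,0],[0,0,2.4,0,0,0],[0,0,2.4,0,0,0]]' | python3 steer.py; echo '[[0,0,0,0,0,0],[0,0,0,0,0,0],[0,0,0,0,0,0],[0,0,0,0,0,0],[0,0,0,0,0,0],[0,0,0,0,0,0]]' | python3 steer.py 0.2 50; echo '[[0,0,-0.8,0,0,0],[0,0,-2.4,0,0,0],[-1.52,0.24,-2.4,0,0,-0.08],[-3.48,0.52,-2.4,0,0,-0.2],[-5.44,0.8,-2.4,0,0,-0.32],[-7.4,1.12,-2.4,0,0,-0.4],[-9.36,1.44,-2.4,0,0,-0.52],[-10.36,1.6,-2.4,0,0,-0.58]]' | python3 steer.py; echo '[[0,0,0.8,0,0,0],[0,0,2,0,0,0],[0,0,2.8,0,0,0],[0,0,2.8,0,0,0],[0,0,2.8,0,0,0]]' | python3 steer.py; python3 bd.py; python3 -c "
from h import *
print(togo([565.5,-266.5,247.5],.038))"
```

```text
time_s: 23.55
eef_pos: [553.9, -5.1, 299.8]
ee_rot: [0.0, 0.744, 0.668, 0.0]
force: [-0.1, -0.5, 0.5]
grip_width: 1.003
grip_force: 0.0
time_s: 24.15
eef_pos: [553.8, -5.0, 299.2]
ee_rot: [0.0, 0.744, 0.668, 0.0]
force: [1.3, 0.3, 0.4]
grip_width: 0.507
grip_force: 58.1
time_s: 24.95
eef_pos: [565.0, -270.5, 357.7]
ee_rot: [-0.001, 0.694, 0.72, -0.0]
force: [-0.1, 0.0, -3.4]
grip_width: 0.503
grip_force: 57.6
time_s: 25.45
eef_pos: [565.8, -266.8, 289.1]
ee_rot: [-0.0, 0.694, 0.72, 0.0]
force: [-0.0, -0.7, -3.4]
grip_width: 0.504
grip_force: 57.4
board [ 506.2 -386.3   18. ] yaw 0.991 [223. 359. 226. 352.] 14188.0
-90 [ 581.5 -435.6] (array([-169.2,    9.2,  -19.9]), array([ 0.001,  0.001, -0.953]))
0 [ 506.2 -386.3] (array([-117.1,  -64.2,  -20. ]), array([ 0.001,  0.001, -0.953]))
90 [ 430.9 -337. ] (array([ -65. , -137.6,  -20.1]), array([ 0.001,  0.001, -0.953]))
(array([ 0.4, -0.4, 42.5]), array([0.001, 0.001, 0.   ]))
```

```bash
python3 - <<'E'
from h import *
it=ctrl.capture("top");c=ctrl.calibration("top")
for x in blobs(mask(it,"red"),60,(480,180,640,320)): print(x[:3],plane(c,x[:2],68).round(1))
w=ctrl.capture("wrist")
cv2.imwrite("pics/tw.png",np.hstack([cv2.resize(it[150:350,380:620,::-1],(400,333)),cv2.resize(w[:,:,::-1],(400,333))]))
E
```

```text
(no output)
```

View pics/tw.png

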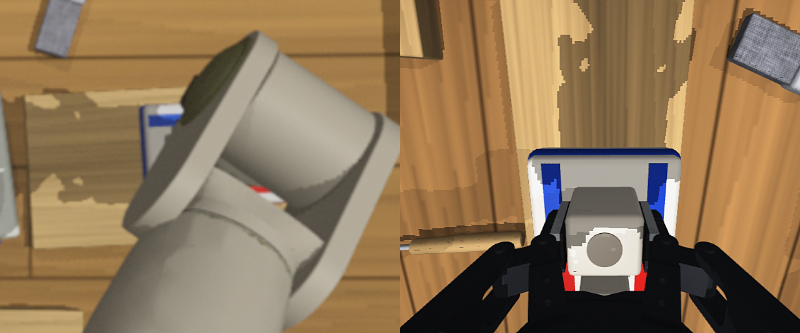

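The left half (top view) shows the board's near edge unchanged at column ~395. The right half (wrist view) shows blue centred on the board with red aligned behind it at (605,280), so I'll lower it.

```bash
echo '[[0,0,0.88,0,0,0],[0,0,1.32,0,0,0],[0,0,1.52,0,0,0],[0,0,1.6,0,0,0],[0,0,1.68,0,0,0],[0,0,1.68,0,0,0],[0,0,1.68,0,0,0]]' | python3 steer.py; echo '[[0,0,0,0,0,0],[0,0,0,0,0,0],[0,0,0,0,0,0],[0,0,0,0,0,0],[0,0,0,0,0,0],[0,0,0,0,0,0],[0,0,-0.8,0,0,0],[0,0,-2.4,0,0,0]]' | python3 steer.py 1.0; echo '[[0,0,-2,0,0,0],[0,0,-3.2,0,0,0],[0,0,-3.2,0,0,0],[0,0,-3.2,0,0,0],[0,0,-3.2,0,0,0]]' | python3 steer.py;python3 - <<'E'
from h import *
print(togo([577,376.8,352],-.107))
im=ctrl.capture("wrist");c=ctrl.calibration("wrist")
for n in("blue","red"):
  b=blobs(mask(im,n),100)[:2];A=[plane(c,x[:2],68) for x in b];print(A,np.mean(A,0),np.linalg.norm(A[0]-A[1]))
E
```

```text
time_s: 26.3
eef_pos: [565.8, -266.8, 249.4]
ee_rot: [0.001, 0.693, 0.721, 0.0]
force: [-6.0, 4.0, 8.2]
grip_width: 0.506
grip_force: 59.1
time_s: 27.1
eef_pos: [565.4, -266.6, 304.8]
ee_rot: [-0.003, 0.694, 0.72, -0.0]
force: [0.7, -0.7, -0.3]
grip_width: 0.998
grip_force: 0.0
time_s: 27.6
eef_pos: [565.7, -266.8, 385.2]
ee_rot: [-0.002, 0.694, 0.72, -0.0]
force: [-0.2, 0.8, -1.0]
grip_width: 1.0
grip_force: 0.0
(array([642.6,  35.8,  34.5]), array([-0.002, -0.002,  0.145]))
[array([ 604.26097165, -265.80994825,   68.        ]), array([ 530.19217491, -268.42500811,   68.        ])] [ 567.22657328 -267.11747818   68.        ] 74.11494578311554
[array([ 607.7946989 , -355.23059608,   68.        ]), array([ 533.78064756, -358.08346531,   68.        ])] [ 570.78767323 -356.6570307    68.        ] 74.06901280761316
```

Blue is placed 90 mm from red. Next is black.

In the tool's units: 642 mm is 25.68, 36 mm is 1.44, 0.145 rad is 0.58.

```bash
echo '[[25.68,1.44,1.32,0,0,0.58],[25.68,1.44,1.32,0,0,0.58],[25.68,1.44,1.32,0,0,0.58],[25.68,1.44,1.32,0,0,0.58],[25.68,1.44,1.32,0,0,0.58],[25.68,1.44,1.32,0,0,0.58],[25.68,1.44,1.32,0,0,0.58],[25.68,1.44,1.32,0,0,0.58]]' | python3 steer.py;echo '[[0,0,0,0,0,0],[0,0,0,0,0,0]]' | python3 steer.py; python3 -c "
from h import *
print(togo([577,376.8,352],-.107))"
```

```text
time_s: 28.45
eef_pos: [572.6, 134.6, 365.3]
ee_rot: [-0.001, 0.744, 0.668, -0.001]
force: [1.1, 0.3, 0.1]
grip_width: 1.004
grip_force: 0.0
time_s: 28.65
eef_pos: [572.8, 133.5, 365.4]
ee_rot: [-0.001, 0.743, 0.669, -0.001]
force: [-0.0, -0.1, -0.4]
grip_width: 0.998
grip_force: 0.0
(array([242.4, -21.2,  13.3]), array([-0.002,  0.   ,  0.002]))
```

```bash
echo '[[9.696,-0.848,0.52,-0.008,0,0],[9.696,-0.848,0.52,-0.008,0,0],[9.696,-0.848,0.52,-0.008,0,0],[9.696,-0.848,0.52,-0.008,0,0],[9.696,-0.848,0.52,-0.008,0,0],[9.696,-0.848,0.52,-0.008,0,0],[9.696,-0.848,0.52,-0.008,0,0],[9.696,-0.848,0.52,-0.008,0,0]]' | python3 steer.py; python3 - <<'E'
from h import *
print(togo([577,376.8,272],-.107))
im=ctrl.capture("wrist");c=ctrl.calibration("wrist")
b=blobs((hsv(im)[...,2]<75).astype(np.uint8),300,(230,180,420,300));print([(round(x[0],1),round(x[1],1),x[2],x[3][1]) for x in b])
for P in([540.6,379.6,95],[614,371.7,95]): print(proj(c,P))
A=[plane(c,x[:2],95) for x in b[:2]];print(A,np.mean(A,0))
E
```

```text
time_s: 29.45
eef_pos: [578.5, 374.1, 353.4]
ee_rot: [0.001, 0.745, 0.667, 0.0]
force: [0.3, -0.2, 0.7]
grip_width: 1.001
grip_force: 0.0
(array([ 2.6, -1.9, 81.4]), array([ 0.002,  0.   , -0.002]))
[(378.4, 236.7, 1676.0, (19.965681076049805, 93.56043243408203)), (264.3, 237.8, 1667.5, (94.33992767333984, 19.449779510498047)), (316.8, 182.0, 622.0, (10.882296562194824, 171.0467987060547))]
(np.float64(265.87991990379135), np.float64(242.15672034233165))
(np.float64(379.0243086077556), np.float64(241.79564989915025))
[array([613.83357573, 375.20136666,  95.        ]), array([540.07563435, 382.6547354 ,  95.        ])] [576.95460504 378.92805103  95.        ]
```

In the tool's units: 81 mm is 3.24, 78 mm is 3.12, 0.002 rad is 0.008.

```bash
echo '[[0.156,-0.076,0.4,0.008,0,0],[0.156,-0.076,1.8,0.008,0,0],[0.156,-0.076,2.8,0.008,0,0],[0.156,-0.076,3.12,0.008,0,0],[0.156,-0.076,3.24,0.008,0,0],[0.156,-0.076,3.24,0.008,0,0],[0.156,-0.076,3.24,0.008,0,0]]' | python3 steer.py; echo '[[0,0,0,0,0,0],[0,0,0,0,0,0],[0,0,0,0,0,0],[0,0,0,0,0,0],[0,0,0,0,0,0],[0,0,0,0,0,0],[0,0,0,0,0,0],[0,0,0,0,0,0]]' | python3 steer.py 0.2 50
```

```text
time_s: 30.2
eef_pos: [576.7, 380.0, 274.1]
ee_rot: [0.0, 0.744, 0.668, 0.001]
force: [-0.2, 0.1, -0.0]
grip_width: 0.997
grip_force: 0.0
time_s: 31.0
eef_pos: [576.2, 380.1, 273.1]
ee_rot: [-0.0, 0.744, 0.668, -0.0]
force: [-6.2, -1.9, 5.0]
grip_width: 0.509
grip_force: 51.6
```

In the tool's units: -37.9 mm is -1.516, -25.2 mm is -1.008, -0.165 rad is -0.66.

```bash
echo '[[0,-0.504,-0.08,-0.22,0,0],[0,-0.504,-0.08,-0.22,0,0],[0,-1.008,-0.14,-0.44,0,0],[0,-1.008,-0.14,-0.44,0,0],[0,-1.516,-0.168,-0.66,0,0],[0,-1.516,-0.168,-0.66,0,0],[0,-1.516,-0.168,-0.66,0,0]]' | python3 steer.py; echo '[[0,-0.36,-0.064,-0.16,0,0],[0,-0.36,-0.064,-0.16,0,0],[0,-0.732,-0.12,-0.32,0,0],[0,-0.732,-0.12,-0.32,0,0],[0,-0.732,-0.12,-0.32,0,0]]' | python3 steer.py; python3 - <<'E'
from h import *
s=ctrl.sense();print(s['wrist_torque'],s['force'], (rot([0,.744,.668,0]).inv()*rot(s['ee_rot'])).as_rotvec())
E
```

```text
time_s: 31.7
eef_pos: [538.9, 384.0, 277.4]
ee_rot: [0.06, 0.742, 0.666, 0.055]
force: [-5.9, -1.9, 7.9]
grip_width: 0.509
grip_force: 53.7
time_s: 32.2
eef_pos: [520.6, 386.0, 277.3]
ee_rot: [0.09, 0.739, 0.663, 0.081]
force: [-4.3, -0.3, 7.5]
grip_width: 0.51
grip_force: 53.6
[-0.17936939  1.0832236  -0.05976141] [-4.34389865 -0.3393218   7.48750455] [-2.43530585e-01  4.77625325e-04  2.39525471e-04]
```

In the tool's units: -48 mm is -1.92, -36 mm is -1.44.

```bash
echo '[[0,0.04,-0.16,0,0,0],[0,0.08,-0.32,0,0,0],[0,0.12,-0.48,0,0,0],[0,0.16,-0.64,0,0,0],[0,0.2,-0.8,0,0,0],[0,0.28,-1.12,0,0,0],[0,0.36,-1.44,0,0,0],[0,0.48,-1.92,0,0,0]]' | python3 steer.py; echo '[[0,0.36,-1.44,0.48,0,0],[0,0.72,-2.88,0.984,0,0],[0,0.72,-2.88,0.984,0,0],[0,0.72,-2.88,0.984,0,0],[0,0.72,-2.88,0.984,0,0]]' | python3 steer.py; python3 - <<'E'
from h import *
s=ctrl.sense();print(s['wrist_torque'],s['force'],togo([553.4,-3.8,360],-.107))
E
```

```text
time_s: 33.0
eef_pos: [520.3, 385.9, 327.5]
ee_rot: [0.091, 0.738, 0.663, 0.082]
force: [-0.3, -0.3, -5.0]
grip_width: 0.509
grip_force: 54.4
time_s: 33.5
eef_pos: [520.2, 385.9, 399.2]
ee_rot: [-0.0, 0.744, 0.668, -0.001]
force: [0.0, 0.0, -5.3]
grip_width: 0.512
grip_force: 54.8
[-0.03862364  0.02750788  0.06748447] [ 0.04984615  0.03526934 -5.27804782] (array([-383.9,   74.7,   39.5]), array([-0.001,  0.001,  0.   ]))
```

```bash
echo '[[-15.36,2.988,0,0,0,0],[-15.36,2.988,0,0,0,0],[-15.36,2.988,0,0,0,0],[-15.36,2.988,0,0,0,0],[-15.36,2.988,0,0,0,0],[-15.36,2.988,0,0,0,0],[-15.36,2.988,0,0,0,0],[-15.36,2.988,0,0,0,0]]' | python3 steer.py; echo '[[0,0,0.8,0,0,0],[0,0,1.56,0,0,0],[0,0,1.56,0,0,0],[0,0,1.56,0,0,0],[0,0,1.56,0,0,0]]' | python3 steer.py; python3 -c "
from h import *
s=ctrl.sense();print(s['force'],s['wrist_torque'],togo([553.4,-4.0,298.5],-.107))"
```

```text
time_s: 34.3
eef_pos: [553.2, -6.2, 399.2]
ee_rot: [-0.001, 0.744, 0.668, -0.001]
force: [0.7, 0.7, -3.8]
grip_width: 0.511
grip_force: 54.7
time_s: 34.8
eef_pos: [553.6, -3.5, 362.2]
ee_rot: [0.0, 0.744, 0.669, 0.0]
force: [-0.3, 1.3, -4.5]
grip_width: 0.506
grip_force: 54.6
[-0.30126865  1.26779454 -4.47219865] [-0.00224595 -0.01793511  0.04863955] (array([-0.5, -0.2, 63.7]), array([0.001, 0.   , 0.001]))
```

In the tool's units: 64 mm is 2.56, 62 mm is 2.48.

```bash
echo '[[0,0,1,0,0,0],[0,0,1.68,0,0,0],[0,0,2.08,0,0,0],[0,0,2.24,0,0,0],[0,0,2.36,0,0,0],[0,0,2.48,0,0,0],[0,0,2.56,0,0,0],[0,0,2.56,0,0,0]]' | python3 steer.py; echo '[[0,0,0,0,0,0],[0,0,0,0,0,0],[0,0,0,0,0,0],[0,0,0,0,0,0],[0,0,0,0,0,0],[0,0,0,0,0,0],[0,0,0,0,0,0],[0,0,0,0,0,0]]' | python3 steer.py 1.0;echo '[[0,0,0,0,0,0],[0,0,-0.8,0,0,0],[0,0,-2.4,0,0,0],[0,0,-2.4,0,0,0],[0,0,-2.4,0,0,0],[0,0,-2.4,0,0,0],[0,0,-2.4,0,0,0],[0,0,-2.4,0,0,0]]' | python3 steer.py;echo '[[0,0,0,0,0,0],[0,0,0,0,0,0],[0,0,0,0,0,0],[0,0,0,0,0,0],[0,0,0,0,0,0]]' | python3 steer.py; python3 - <<'E'
from h import *
im=ctrl.capture("wrist");c=ctrl.calibration("wrist")
b=blobs((hsv(im)[...,2]<75).astype(np.uint8),300,(220,195,430,290));print([(round(x[0],1),round(x[1],1),x[2],x[3][1]) for x in b])
A=[plane(c,x[:2],118) for x in b[:2]];print(A,np.mean(A,0),np.linalg.norm(A[0]-A[1]))
t=ctrl.capture("top");ct=ctrl.calibration("top")
for n in("red","blue"):
  q=[plane(ct,x[:2],68) for x in blobs(mask(t,n),60,(420,180,640,320))[:2]];print(n,q)
cv2.imwrite("pics/w5.png",np.hstack([cv2.resize(im[:,:,::-1],(400,300)),cv2.resize(t[:,:,::-1],(400,300))]))
E
python3 bd.py
```

```text
time_s: 35.6
eef_pos: [553.7, -3.8, 297.8]
ee_rot: [0.0, 0.744, 0.668, 0.0]
force: [0.4, 1.0, -0.6]
grip_width: 0.51
grip_force: 55.1
time_s: 36.4
eef_pos: [553.5, -3.8, 297.3]
ee_rot: [-0.0, 0.744, 0.668, -0.0]
force: [-0.1, 0.4, -0.1]
grip_width: 1.001
grip_force: 0.0
time_s: 37.2
eef_pos: [553.5, -3.8, 356.5]
ee_rot: [-0.001, 0.744, 0.668, -0.001]
force: [0.7, 0.5, 0.2]
grip_width: 1.001
grip_force: 0.0
time_s: 37.7
eef_pos: [553.5, -3.8, 357.3]
ee_rot: [-0.0, 0.744, 0.668, -0.0]
force: [0.3, 0.6, 0.9]
grip_width: 1.0
grip_force: 0.0
[(389.3, 246.9, 1645.5, (21.27099609375, 84.27306365966797)), (266.0, 247.1, 1644.0, (83.89291381835938, 21.982421875)), (327.8, 196.6, 550.5, (8.0, 183.0))]
[array([592.02912579,  -2.89166402, 118.        ]), array([518.49603518,   4.94082632, 118.        ])] [555.26258049   1.02458115 118.        ] 73.94905894954056
red [array([ 533.94089355, -358.86500506,   68.        ]), array([ 607.73489169, -356.09042918,   68.        ])]
blue [array([ 604.32159882, -266.93763022,   68.        ]), array([ 530.51270535, -269.77239125,   68.        ])]
board [ 564.6 -268.1   18. ] yaw 0.036 [187. 306. 186. 301.] 9120.5
-90 [ 567.9 -358.1] (array([-350.7,   52.2,   47.1]), array([-0.001, -0.   , -0.143]))
0 [ 564.6 -268.1] (array([-261.7,   39.3,   47.2]), array([-0.001, -0.   , -0.143]))
90 [ 561.4 -178.2] (array([-172.6,   26.5,   47.2]), array([-0.001, -0.   , -0.143]))
```

View pics/w5.png

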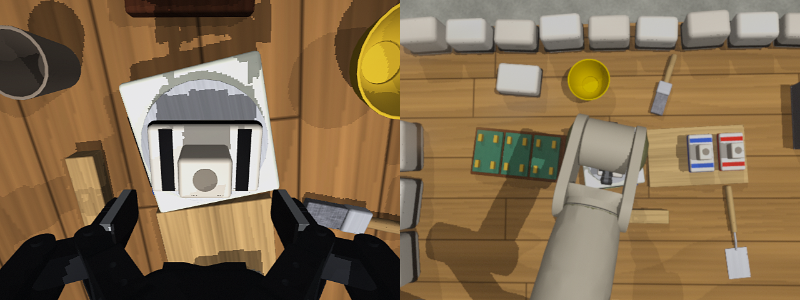

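The left half shows black standing upright on the pan, stripes at rows ~205-305 in full pixels (my ROI clipped them, so its true y is about -4). The right half shows blue and red on the unmoved board, and the saddles empty.

```bash
echo '[[0,0,1.8,0,0,0],[0,0,2.32,0,0,0],[0,0,2.4,0,0,0],[0,0,2.4,0,0,0]]' | python3 steer.py; echo '[[0,0,0,0,0,0],[0,0,0,0,0,0],[0,0,0,0,0,0],[0,0,0,0,0,0],[0,0,0,0,0,0],[0,0,0,0,0,0]]' | python3 steer.py 0.2 50; echo '[[0,0,-0.8,0,0,0],[0,0,-2.4,0,0,0],[-1.2,0.16,-2.4,0,0,-0.08],[-3,0.44,-2.4,0,0,-0.24],[-4.8,0.72,-2.4,0,0,-0.4],[-6.4,1,-2.4,0,0,-0.52],[-6.88,1.08,-2.4,0,0,-0.576],[-6.88,1.08,-2.4,0,0,-0.576]]' | python3 steer.py; echo '[[0,0,0.8,0,0,0],[0,0,2,0,0,0],[0,0,2.8,0,0,0],[0,0,2.8,0,0,0],[0,0,2.8,0,0,0]]' | python3 steer.py; python3 - <<'E'
from h import *
print(togo([562.3,-177.5,246.5],.037))
w=ctrl.capture("wrist");t=ctrl.capture("top")
cv2.imwrite("pics/tw2.png",np.hstack([cv2.resize(t[150:350,380:620,::-1],(400,333)),cv2.resize(w[:,:,::-1],(400,333))]))
E
```

```text
time_s: 38.25
eef_pos: [553.8, -3.8, 298.1]
ee_rot: [-0.0, 0.744, 0.668, -0.0]
force: [-0.2, 0.4, 1.6]
grip_width: 0.998
grip_force: 0.0
time_s: 38.85
eef_pos: [553.6, -3.8, 297.5]
ee_rot: [-0.0, 0.744, 0.668, 0.0]
force: [2.4, -0.1, 0.6]
grip_width: 0.504
grip_force: 57.5
time_s: 39.65
eef_pos: [561.7, -179.5, 356.0]
ee_rot: [-0.002, 0.695, 0.719, -0.001]
force: [0.6, 0.6, -4.2]
grip_width: 0.512
grip_force: 56.9
time_s: 40.15
eef_pos: [562.1, -177.0, 287.6]
ee_rot: [-0.001, 0.694, 0.72, -0.0]
force: [0.4, 0.2, -4.1]
grip_width: 0.506
grip_force: 56.7
(array([-0.5,  0.2, 41.1]), array([-0.001, -0.001,  0.001]))
```

View pics/tw2.png

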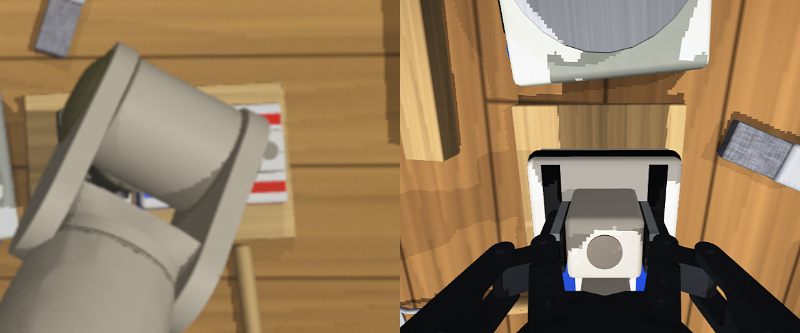

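Both halves show the board in place (edges at crop columns 25 and 293) and black over its near end, with blue behind it at (605,280) and a gap between them.

```bash
echo '[[0,0,0.88,0,0,0],[0,0,1.28,0,0,0],[0,0,1.44,0,0,0],[0,0,1.52,0,0,0],[0,0,1.6,0,0,0],[0,0,1.6,0,0,0],[0,0,1.6,0,0,0]]' | python3 steer.py; echo '[[0,0,0,0,0,0],[0,0,0,0,0,0],[0,0,0,0,0,0],[0,0,0,0,0,0],[0,0,0,0,0,0],[0,0,0,0,0,0],[0,0,-0.8,0,0,0],[0,0,-2.4,0,0,0]]' | python3 steer.py 1.0; echo '[[0,0,-2,0,0,0],[2.4,0,-4,0,0,0],[4.4,0,-4.8,0,0,0],[6.4,0,-4.8,0,0,0],[8.4,0,-4.8,0,0,0],[10.4,0,-4.8,0,0,0],[12.4,0,-4.8,0,0,0]]' | python3 steer.py;echo '[[2,-2,0,0,0,0],[4,-2,0,0,0,0],[6,-2,0,0,0,0],[6,-2,0,0,0,0],[6,-2,0,0,0,0]]' | python3 steer.py;python3 - <<'E'
from h import *
t=ctrl.capture("top");c=ctrl.calibration("top")
for n in("red","blue"):
  print(n,np.mean([plane(c,x[:2],68) for x in blobs(mask(t,n),60,(420,180,640,320))[:2]],0))
print([plane(c,x[:2],68) for x in blobs((hsv(t)[...,2]<75).astype(np.uint8),60,(395,200,470,300))])
cv2.imwrite("pics/end.png",np.hstack([cv2.resize(t[100:400,260:640,::-1],(400,316)),cv2.resize(ctrl.capture("side")[100:420,180:480,::-1],(390,316))]))
E
```

```text
time_s: 40.95
eef_pos: [562.1, -177.7, 248.8]
ee_rot: [0.0, 0.694, 0.72, -0.0]
force: [-2.9, 1.6, 6.4]
grip_width: 0.514
grip_force: 58.2
time_s: 41.75
eef_pos: [561.5, -177.5, 305.3]
ee_rot: [-0.003, 0.694, 0.72, -0.001]
force: [0.6, 0.1, -0.1]
grip_width: 1.006
grip_force: 0.0
time_s: 42.45
eef_pos: [551.1, 105.6, 427.5]
ee_rot: [-0.0, 0.694, 0.72, 0.0]
force: [0.2, -0.1, -0.4]
grip_width: 1.0
grip_force: 0.0
time_s: 42.95
eef_pos: [495.6, 253.5, 427.0]
ee_rot: [-0.001, 0.693, 0.721, -0.0]
force: [1.4, 0.0, 0.2]
grip_width: 0.998
grip_force: 0.0
red [ 570.83789262 -357.47771712   68.        ]
blue [ 567.40864449 -268.30869723   68.        ]
[array([ 526.74098033, -181.69625146,   68.        ]), array([ 600.46313237, -179.02559007,   68.        ])]
```

View pics/end.png

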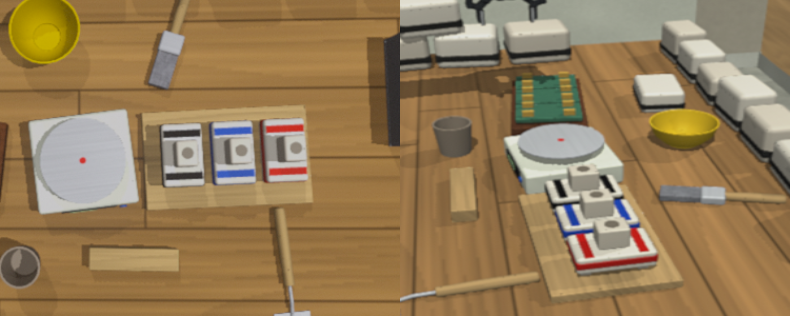

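The final views show the three caps upright on the board with gaps between them, the pan empty, and the bowl, cup and batten untouched.

```bash
python3 -c "
from rig import ctrl
print(ctrl.finish_job())"
```

```text
the job is handed in; nothing more can be done
None
```

I handed the job in at about 43 s of the 210 s. All three caps were present; each was rocked free and stood alone on the pan in the order red, blue, black, and all now stand upright and apart on the board. The pan is empty and the bowl, cup and batten look untouched; the hand-in returned no verdict, and saddle lift and pan sink were not read directly.

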